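# Load the parts-wash carrier and lift it out of its dock

### The job

Lower the steel bearing ball gently into the little seat in the middle of the wash carrier's floor while the carrier is still latched in its dock: set it down and let go, do not drop it. Then pinch the carrier's two side catches together with the fingers, lift the carrier with the ball in it straight up out of the dock, and finish still holding it by the pinched catches, level, still and about 10 cm above its seat over the dock. Leave the other things on the bench where they are.

Things in the scene. Friction and masses are not known exactly. Their poses are not given: they have to be found in the camera images.
- ball_center (a point): centre of the polished steel bearing ball, 32 mm in diameter, about 0.1 to 0.16 kg, lying on a grey rest: an upright tube 26 across, 22 tall on a flat foot 44 across and 3 thick; the ball's centre is 34.5 mm above the bench. A tapered roller stands on another such rest
- carrier_mid (a point): centre of the wash carrier, half-way up its 50 mm tall walls: an open white trough 140 long (its x), 48 wide (its y), z up; walls and floor 3 thick, so 134 x 42 inside and 47 deep. A square of ribs in the middle of its floor, 15 x 15 inside, 6.5 high, seats the ball, whose centre then lies about 2 mm below this point. Opened fingers fit inside only along x
- carrier: the same wash carrier, about 0.2 kg; origin at the centre of its underside. A black spring catch stands outside each long side at mid-length: 68 mm over both catches sprung out, 56 fully pressed (pinch along its y). A tooth at each catch's foot sits under a lip of the dock: the carrier lifts only with both catches pressed
- catch_a (a joint): joint of the spring catch on the carrier's +y long side: 0 = sprung out (latched), grows to 0.006 m = pushed fully in towards the carrier; it unlatches beyond about 0.004. Preload 2.4 N, 7.2 N fully in.
- catch_b (a joint): joint of the spring catch on the carrier's -y long side: 0 = sprung out (latched), grows to 0.006 m = pushed fully in towards the carrier; it unlatches beyond about 0.004. Preload 2.4 N, 7.2 N fully in.
- catch_a_pad (a point): middle of the outer ribbed face of the +y catch plate, the place to press: 45 mm above the carrier's underside. The plate is 26 wide (along the carrier's length), 4 thick and reaches from 4 to 61 above the carrier's underside; pressing it inwards releases the tooth at its foot
- catch_b_pad (a point): middle of the outer ribbed face of the -y catch plate, the place to press: 45 mm above the carrier's underside. The plate is 26 wide (along the carrier's length), 4 thick and reaches from 4 to 61 above the carrier's underside; pressing it inwards releases the tooth at its foot
- ball: the steel ball itself (its axes turn as it rolls; use ball_center)
- dock: fixed loading dock under the carrier, same x and y axes: base plate 190 (x) x 104 (y), 12 thick, on which the carrier stands. Lips beside the catches lie 36 to 50 mm off its centre line, up to 17 mm above the plate; low guides up to 20 mm above the plate leave the carrier 2 mm play. Origin at the centre of its underside, on the bench
- roller: tapered steel bearing roller 42 high, 24 across at its top and 26 at its foot, standing on the other rest; origin at the centre of its underside
- tape_roll: black roll of tape, ring 76 across, 22 high, lying flat; origin under its centre
- wrench: steel wrench 170 long lying on the bench, its length along its x; origin under its middle
- screwdriver: screwdriver about 200 long lying on the bench along its x; origin near its middle
- oil_bottle: yellow bottle with red cap, 60 across, 170 tall; origin at the centre of its underside
- jar: closed glass jar 64 across, 75 tall; origin at the centre of its underside
- tape_measure: yellow tape measure, about 62 x 34, 61 tall, standing on edge; origin under its centre
Mind the look-alikes: they are no part of the job. Leave any brown or turquoise look-alike of the carrier alone.

How it is judged:
By the outcome, as a careful person would: the job done as asked, in the order asked, and still so for the second after the job is handed in, while the arm keeps its last pose, push and grip.
It also fails if it takes over 54 s, if anything falls off the work surface, if the arm or the gripper's body presses on something with over 40 N, if the wrist force passes 120 N, or if a joint passes its speed limit or range.

### The arm

A 6-joint arm with a two-finger parallel gripper is mounted at the origin on the work surface. World frame = base frame: x ahead of the robot, y to its left, z up, the work surface at z = 0. Lengths are in m, angles in rad, forces in N, time in s.
With the tool pointing down it reaches from about 0.35 to 0.95 m from the base axis. Payload 17.4 kg.
Tool frame: the origin (TCP) lies on the centre line of the jaws, within the pads' length; the fingertips stand 25 mm ahead of it and the grasp point (between the pads) lies 6 mm ahead of it; z points along the fingers, y is the direction in which the jaws open and shut (so a half turn about z gives the same grasp; the last joint's range is limited). The gripper opens to 93 mm and grips with 3 to 60 N. Pads are 15 mm wide; open, the fingers measure 128 mm over their backs; the gripper's body (75 mm by 188 mm) begins 65 mm behind the grasp point.
Start: joints at [-1.373, 0.116, 1.442, -0, 1.584, -0.038], TCP at [0.158, -0.656, 0.244] pointing down, gripper open.
Joint ranges: [-2.83, 2.83], [-0.83, 2.19], [0.07, 2.5], [-1.14, 4.28], [0.01, 3], [-2.97, 2.97]. Speed limits (rad/s): [1.89, 1.89, 2.22, 3.14, 3.14, 3.14].

### API

Orientations are given as a unit quaternion [w, x, y, z].
In Python, from cell import * gives the robot as it stands. The module is installed in compiled form; this text tells all that it offers.
- The arm moves only by the tool step_arm, never from a script. Its argument "steps" is a list of rows, each an object with "fingers": the opening, from -1 (shut) to 1 (fully open); "offset": the shift along the tool's x, y, z in m, a list of three; "yaw": the turn about the tool's z in rad. In form: [{"fingers": fingers, "offset": [dx, dy, dz], "yaw": yaw}, ...]. A call has exactly 5 rows; each row is the pose to reach, as a shift and turn from the pose measured when the call began, along the tool's axes at that moment; what a row does not reach only later rows make up. A row lasts 1/10 s, in which the tool goes at most 50 mm and 8.59 degrees, less where a joint would pass 70% of its speed; a pose out of reach is approached as far as the arm can. A call with a gripper value outside its range is refused whole. The fingers move at their own pace and stop on an object; "squeeze" is the grip in N (left out, the last holds). Time passes only in rows, so rows that repeat a pose let the fingers close, or fill a call up. It gives the time, the measured TCP pose, the force and the opening at its end, in the units of the state.
- get_state(): the state, without advancing time (a new reading comes with each control period).
- capture(name): name is "scene" or "top" or "wrist"; returns a dict with "frame" (400x640x3 uint8, blue, green, red), "intrinsics" (3x3 intrinsics, pixels), "T" (4x4, takes a point from camera to world coordinates). Camera axes: x right, y down, z forward; pixel columns grow to the right and rows downward; lengths in m; the calibration is good to about 2 mm. A picture is of the moment at which its call begins. There is no depth.
- sign_off(): hands the job in, once; it reports no verdict.
The state is a dict: "t": time; "joints": joint angles; "qd": joint speeds; "tau": joint torques, N m; "position": TCP position; "tcp_rot": TCP orientation; "ft_force": force on the tool from outside, world axes, zero at the start; "wrist_torque": the same for the moment, N m; "width": opening from 0.0 (shut) to 1.0 (fully open).
Only numpy, scipy, OpenCV 4.12 (cv2) and the standard library are available. Lean on these libraries where they do the work, as an engineer would, in place of code of your own. Each camera call takes 0.05 s, during which the arm holds its last target. There are 200 camera calls.

## Working session

There is one attempt and no reset: what is moved stays moved. The work goes in short steps, Python scripts to look and compute and a tool call to move; the robot and the scene stay as the last step left them, time stands still between calls to the robot, and variables do not carry over. Pictures are saved under pics/ and viewed, about 8 in all and at most 12, crops included, and the job is handed in when it is done.

Besides the shell and the picture viewer there is one more tool, called after ">>>" by a JSON object that holds its "op" and its "data". step_arm: Moves the arm, as the interface text tells. Its arguments: {"type":"object","properties":{"steps":{"type":"array","items":{"type":"object","properties":{"fingers":{"type":"number"},"offset":{"type":"array","items":{"type":"number"}},"yaw":{"type":"number"}}}},"squeeze":{"type":"number"}},"required":["steps"]}

```bash
mkdir -p pics; cat > h.py <<'E'
from cell import *
import numpy as np, cv2
def ray(c,u,v,z):
    K=c["intrinsics"];T=c["T"]
    d=T[:3,:3]@np.linalg.solve(K,[u,v,1.]);o=T[:3,3]
    return o+d*(z-o[2])/d[2]
def proj(c,p):
    T=np.linalg.inv(c["T"]);q=c["intrinsics"]@(T[:3,:3]@np.array(p)+T[:3,3]);return q[:2]/q[2]
E
python3 - <<'E'
from h import *
import pickle
s=get_state();print(s)
a=[]
for n in("scene","top"):
    c=capture(n);pickle.dump(c,open(n+".pkl","wb"));a.append(c["frame"]);print(n,c["T"].round(3).tolist(),c["intrinsics"].tolist())
    cv2.imwrite(f"pics/{n}0.png",c["frame"])
E
```

```text
{'t': 0.0, 'joints': array([-1.37278052e+00,  1.16472016e-01,  1.44225876e+00,  1.81958911e-05,
        1.58401450e+00, -3.77796202e-02]), 'qd': array([ 2.12183227e-04,  1.20703774e-03, -4.39655571e-05,  7.05353933e-04,
        6.35838374e-04, -9.02511032e-04]), 'tau': array([ 4.84068769e-04, -7.21261597e+01, -6.22604299e+01,  7.79677927e-02,
        2.37897516e-02, -5.77741844e-05]), 'position': array([ 0.15766542, -0.65614367,  0.24291863]), 'tcp_rot': array([-5.75189921e-04,  9.93057933e-01,  1.17624872e-01, -3.70554813e-05]), 'ft_force': array([ 0.78945072, -0.39779558,  0.44580659]), 'wrist_torque': array([0.01970979, 0.00597653, 0.0163897 ]), 'width': 1.0033183323736365}
scene [[-0.853, 0.367, -0.371, 0.881], [0.522, 0.626, -0.58, 0.683], [0.02, -0.688, -0.725, 0.869], [0.0, 0.0, 0.0, 1.0]] [[386.0784016729947, 0.0, 316.7145462583775], [0.0, 386.0784016729947, 203.30662872409403], [0.0, 0.0, 1.0]]
top [[0.012, -0.996, 0.085, 0.397], [-1.0, -0.013, -0.013, 0.032], [0.014, -0.085, -0.996, 1.113], [0.0, 0.0, 0.0, 1.0]] [[384.3985462741208, 0.0, 318.1425908186018], [0.0, 384.3985462741208, 200.23482084803274], [0.0, 0.0, 1.0]]
```

View pics/top0.png

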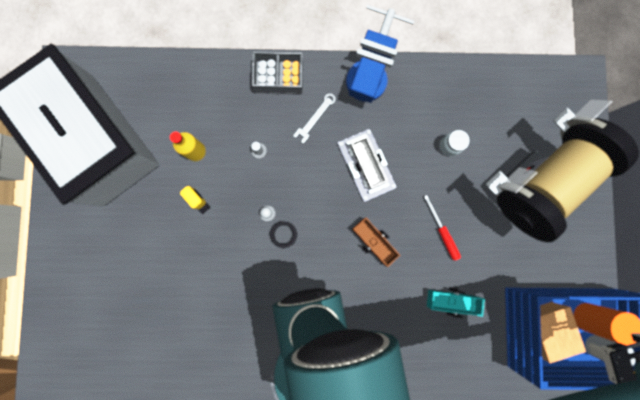

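View pics/scene0.png

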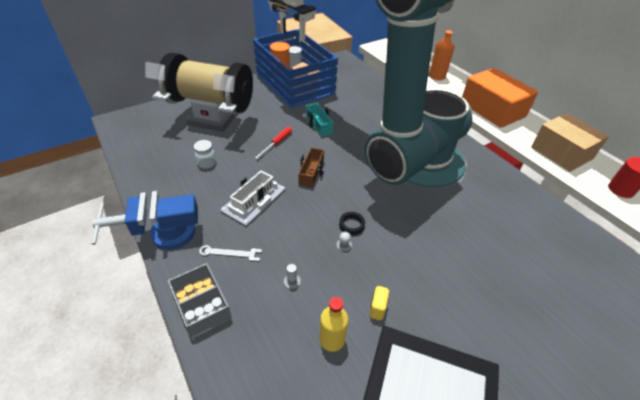

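Top view: the carrier and dock are at about (368,165), the roller at (258,149), the ball rest at (267,213) beside the tape ring, and brown and turquoise look-alikes lower down. I'll make an enlarged crop.

```bash
python3 - <<'E'
from h import *
import pickle
c=pickle.load(open("top.pkl","rb"));f=c["frame"]
a=cv2.resize(f[120:210,325:415],(540,540),interpolation=cv2.INTER_CUBIC)
b=cv2.resize(f[190:235,245:290],(260,260),interpolation=cv2.INTER_CUBIC)
s=pickle.load(open("scene.pkl","rb"))["frame"]
d=cv2.resize(s[220:260,325:365],(260,260),interpolation=cv2.INTER_CUBIC)
o=np.zeros((540,800,3),np.uint8);o[:,:540]=a;o[:260,540:]=b;o[270:530,540:]=d
cv2.imwrite("pics/crop.png",o)
for (u,v,z) in[(368,165,.037),(267,213,.0345),(258,149,.06),(283,234,.02)]:print(ray(c,u,v,z).round(4))
E
```

```text
[ 0.5909 -0.1221  0.037 ]
[0.4513 0.161  0.0345]
[0.6273 0.1869 0.06  ]
[0.3932 0.1162 0.02  ]
```

View pics/crop.png

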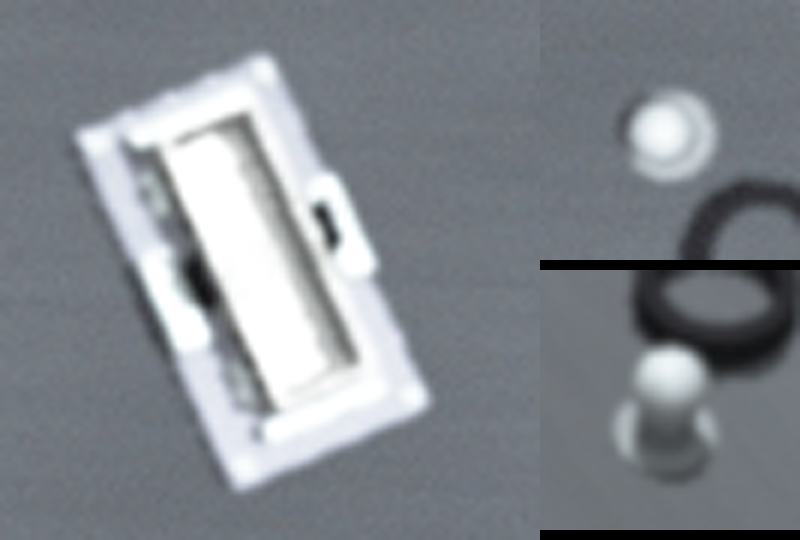

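The crop shows the dock plate corners at crop pixels (80,135), (265,55), (425,400) and (240,490). That puts its centre near (367,165) and its long axis about 25° from world x. The sphere is on the rest at about (265.8,212.5). Next I'll fix the numbers and move towards the ball.

```bash
cat >> h.py <<'E'
from scipy.spatial.transform import Rotation as R
def rot(s): w,x,y,z=s["tcp_rot"];return R.from_quat([x,y,z,w])
def plan(xyz,deg=None):
    s=get_state();M=rot(s).as_matrix();t=np.degrees(np.arctan2(M[1,0],M[0,0]))
    d=M.T@(np.array(xyz)-s["position"])
    print("t",round(s["t"],2),"pos",s["position"].round(4),"toolx",round(t,2),"tilt",np.degrees(np.arccos(-M[2,2])).round(2),"off",d.round(4),"yaw",None if deg is None else round(np.radians((t-deg+180)%360-180),4),"F",s["ft_force"].round(1),"w",round(s["width"]*93,1))
E
python3 - <<'E'
from h import *
import pickle
c=pickle.load(open("top.pkl","rb"))
print(ray(c,265.8,212.5,.0345))
P=[ray(c,325+x/6-.4,120+y/6-.4,.012)[:2] for x,y in[(80,135),(265,55),(425,400),(240,490)]]
P=np.array(P);print(P.round(4),P.mean(0),[np.linalg.norm(P[i]-P[i-1]).round(3) for i in range(4)])
for a,b in((2,1),(3,0)):d=P[b]-P[a];print(np.degrees(np.arctan2(d[1],d[0])))
plan([.35,-.25,.32],38)
E
```

```text
[0.45264983 0.1643525  0.0345    ]
[[ 0.6617 -0.0379]
 [ 0.7027 -0.1279]
 [ 0.5344 -0.2052]
 [ 0.4897 -0.116 ]] [ 0.59713452 -0.12174262] [np.float64(0.189), np.float64(0.099), np.float64(0.185), np.float64(0.1)]
24.670527156405118
24.417007132490557
t 0.1 pos [ 0.1577 -0.6562  0.243 ] toolx 13.51 tilt 0.06 off [ 0.2819 -0.3501 -0.0767] yaw -0.4274 F [ 0.2  0.2 -0.8] w 92.7
```

>>> {"op": "step_arm", "data": {"steps": [{"fingers": 1,"offset": [0,0,-0.05],"yaw": 0},{"fingers": 1,"offset": [0.03,-0.037,-0.077],"yaw": -0.1},{"fingers": 1,"offset": [0.061,-0.076,-0.077],"yaw": -0.2},{"fingers": 1,"offset": [0.092,-0.115,-0.077],"yaw": -0.3},{"fingers": 1,"offset": [0.123,-0.154,-0.077],"yaw": -0.4}]}}

```text
t: 0.6
position: [0.2401, -0.4793, 0.3199]
tcp_rot: [-0.001, 0.949, 0.314, 0.0]
ft_force: [1.5, -1.1, 0.6]
width: 1.001
```

```bash
python3 -c "
from h import *
plan([.36,-.2,.3],38)"
```

```text
t 0.6 pos [ 0.2401 -0.4793  0.3199] toolx 36.63 tilt 0.07 off [ 0.2629 -0.1526  0.0202] yaw -0.0238 F [ 1.5 -1.1  0.6] w 93.1
```

>>> {"op": "step_arm", "data": {"steps": [{"fingers": 1,"offset": [0.043,-0.025,0],"yaw": -0.02},{"fingers": 1,"offset": [0.086,-0.05,0],"yaw": -0.02},{"fingers": 1,"offset": [0.129,-0.075,0],"yaw": -0.02},{"fingers": 1,"offset": [0.172,-0.1,0.01],"yaw": -0.02},{"fingers": 1,"offset": [0.215,-0.125,0.02],"yaw": -0.02}]}}

```text
t: 1.1
position: [0.3373, -0.251, 0.3004]
tcp_rot: [-0.0, 0.946, 0.324, 0.0]
ft_force: [0.3, -0.9, -0.5]
width: 1.002
```

```bash
python3 -c "
from h import *
plan([.4527,.1644,.17],38)"
```

```text
t 1.1 pos [ 0.3373 -0.251   0.3004] toolx 37.75 tilt 0.05 off [ 0.3455 -0.2578  0.1308] yaw -0.0044 F [ 0.3 -0.9 -0.5] w 93.1
```

>>> {"op": "step_arm", "data": {"steps": [{"fingers": 1,"offset": [0.038,-0.028,0.01],"yaw": 0},{"fingers": 1,"offset": [0.076,-0.056,0.02],"yaw": 0},{"fingers": 1,"offset": [0.114,-0.085,0.03],"yaw": 0},{"fingers": 1,"offset": [0.152,-0.113,0.04],"yaw": 0},{"fingers": 1,"offset": [0.19,-0.142,0.05],"yaw": 0}]}}

```text
t: 1.6
position: [0.4004, -0.0204, 0.2502]
tcp_rot: [-0.0, 0.946, 0.323, 0.001]
ft_force: [0.7, 0.1, -0.6]
width: 1.002
```

```bash
python3 -c "
from h import *
plan([.4527,.1644,.17],38)"
```

```text
t 1.6 pos [ 0.4004 -0.0204  0.2502] toolx 37.75 tilt 0.07 off [ 0.1544 -0.1142  0.0804] yaw -0.0044 F [ 0.7  0.1 -0.6] w 93.2
```

>>> {"op": "step_arm", "data": {"steps": [{"fingers": 1,"offset": [0.036,-0.026,0.018],"yaw": 0},{"fingers": 1,"offset": [0.072,-0.053,0.037],"yaw": 0},{"fingers": 1,"offset": [0.108,-0.08,0.056],"yaw": 0},{"fingers": 1,"offset": [0.144,-0.106,0.075],"yaw": 0},{"fingers": 1,"offset": [0.1544,-0.1142,0.0804],"yaw": 0}]}}

```text
t: 2.1
position: [0.4522, 0.1674, 0.1674]
tcp_rot: [-0.0, 0.946, 0.325, -0.001]
ft_force: [-0.5, -0.4, -0.6]
width: 1.0
```

```bash
python3 - <<'E'
from h import *
c=capture("wrist");c2=capture("wrist")
import pickle;pickle.dump(c2,open("w1.pkl","wb"))
cv2.imwrite("pics/w1.png",c2["frame"])
plan([.4527,.1644,.0445],38)
print(proj(c2,[.4527,.1644,.0345]),c2["T"].round(3))
E
```

```text
t 2.2 pos [0.4523 0.1656 0.1687] toolx 37.89 tilt 0.09 off [-0.0002  0.0013  0.1242] yaw -0.0019 F [ 0.1 -0.7 -0.2] w 93.1
[322.46730249 196.87842623] [[ 0.615 -0.752 -0.237  0.518]
 [-0.789 -0.587 -0.183  0.218]
 [-0.002  0.299 -0.954  0.309]
 [ 0.     0.     0.     1.   ]]
```

View pics/w1.png

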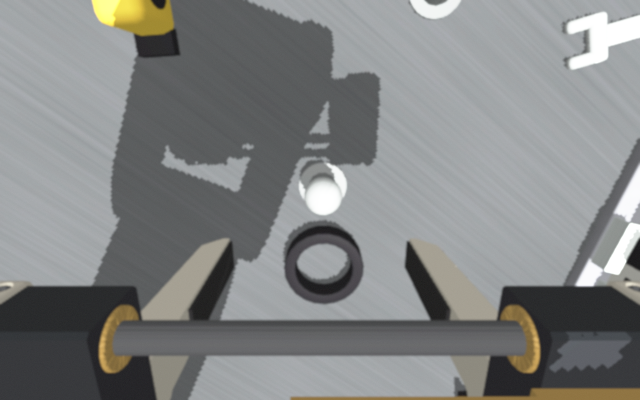

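The wrist view shows the ball, round and bright, at (323,197), matching the predicted (322.5,196.9). The tape ring is clear of both fingers, so I'll descend.

>>> {"op": "step_arm", "data": {"steps": [{"fingers": 1,"offset": [0,0.001,0.035],"yaw": 0},{"fingers": 1,"offset": [0,0.001,0.07],"yaw": 0},{"fingers": 1,"offset": [0,0.001,0.1],"yaw": 0},{"fingers": 1,"offset": [0,0.001,0.118],"yaw": 0},{"fingers": 1,"offset": [0,0.001,0.124],"yaw": 0}]}}

```text
t: 2.7
position: [0.4522, 0.1632, 0.0436]
tcp_rot: [-0.0, 0.946, 0.324, -0.002]
ft_force: [0.2, 0.9, 1.0]
width: 0.999
```

```bash
python3 - <<'E'
from h import *
c2=capture("wrist")
cv2.imwrite("pics/w2.png",c2["frame"])
plan([.4527,.1644,.0445],38)
print(proj(c2,[.4527,.1644,.0345]))
E
```

```text
t 2.75 pos [0.4523 0.1635 0.0439] toolx 37.82 tilt 0.16 off [ 0.0008 -0.0005 -0.0006] yaw -0.0031 F [-1.1 -0.3 -1.7] w 93.0
[318.27238708 265.87904634]
```

View pics/w2.png

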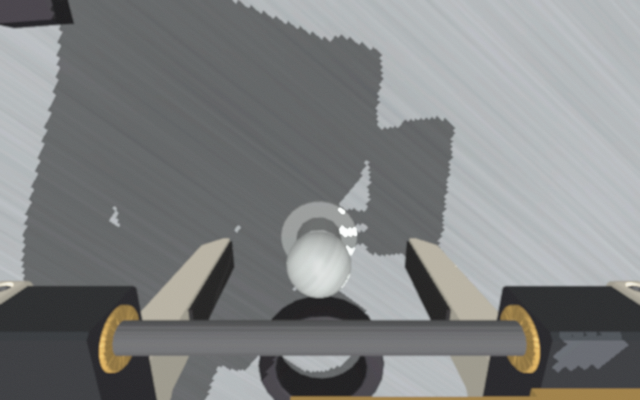

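The ball is at (319,265), centred between the fingers as predicted. I'll close on it.

>>> {"op": "step_arm", "data": {"steps": [{"fingers": 0,"offset": [0.0008,-0.0005,0],"yaw": 0},{"fingers": -0.2,"offset": [0.0008,-0.0005,0],"yaw": 0},{"fingers": -1,"offset": [0.0008,-0.0005,0],"yaw": 0},{"fingers": -1,"offset": [0.0008,-0.0005,0],"yaw": 0},{"fingers": -1,"offset": [0.0008,-0.0005,0],"yaw": 0}], "squeeze": 20}}

```text
t: 3.25
position: [0.4528, 0.1644, 0.0442]
tcp_rot: [-0.0, 0.946, 0.324, -0.001]
ft_force: [-0.0, 0.5, 0.0]
width: 0.617
```

>>> {"op": "step_arm", "data": {"steps": [{"fingers": -1,"offset": [0,0,0],"yaw": 0},{"fingers": -1,"offset": [0,0,0],"yaw": 0},{"fingers": -1,"offset": [0,0,0],"yaw": 0},{"fingers": -1,"offset": [0,0,0],"yaw": 0},{"fingers": -1,"offset": [0,0,0],"yaw": 0}]}}

```text
t: 3.75
position: [0.4529, 0.1644, 0.0443]
tcp_rot: [-0.0, 0.946, 0.324, -0.001]
ft_force: [0.5, 0.5, 0.5]
width: 0.335
```

>>> {"op": "step_arm", "data": {"steps": [{"fingers": -1,"offset": [0,0,-0.003],"yaw": 0},{"fingers": -1,"offset": [0,0,-0.01],"yaw": 0},{"fingers": -1,"offset": [0,0,-0.025],"yaw": 0},{"fingers": -1,"offset": [0,0,-0.045],"yaw": 0},{"fingers": -1,"offset": [0,0,-0.07],"yaw": 0}]}}

```text
t: 4.25
position: [0.4528, 0.1644, 0.1157]
tcp_rot: [-0.0, 0.946, 0.324, -0.001]
ft_force: [0.7, -0.4, -0.8]
width: 0.332
```

```bash
python3 - <<'E'
from h import *
c2=capture("wrist");cv2.imwrite("pics/w3.png",c2["frame"][200:400,160:480])
plan([.597,-.1217,.16],114.5)
E
```

```text
t 4.3 pos [0.4543 0.1649 0.1205] toolx 37.83 tilt 0.16 off [-0.063   0.3139 -0.0394] yaw -1.3381 F [ 2.3 -0.1  4.4] w 31.1
```

View pics/w3.png

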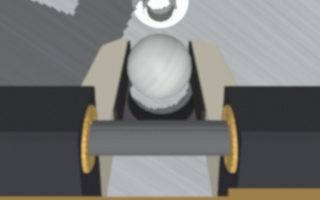

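The ball is held between the fingers (opening 31 mm). I'll carry it to above the carrier.

>>> {"op": "step_arm", "data": {"steps": [{"fingers": -1,"offset": [-0.003,0.015,-0.02],"yaw": -0.1},{"fingers": -1,"offset": [-0.01,0.05,-0.04],"yaw": -0.24},{"fingers": -1,"offset": [-0.018,0.09,-0.05],"yaw": -0.38},{"fingers": -1,"offset": [-0.026,0.13,-0.05],"yaw": -0.52},{"fingers": -1,"offset": [-0.034,0.17,-0.05],"yaw": -0.66}]}}

```text
t: 4.8
position: [0.5323, 0.0082, 0.1722]
tcp_rot: [0.001, 0.788, 0.616, 0.002]
ft_force: [0.9, 0.9, -1.0]
width: 0.331
```

```bash
python3 -c "
from h import *
plan([.597,-.1217,.16],114.5)"
```

```text
t 4.8 pos [0.5323 0.0082 0.1722] toolx 75.99 tilt 0.27 off [-0.1104  0.0942  0.0124] yaw -0.6721 F [ 0.9  0.9 -1. ] w 30.8
```

>>> {"op": "step_arm", "data": {"steps": [{"fingers": -1,"offset": [-0.03,0.026,0.003],"yaw": -0.14},{"fingers": -1,"offset": [-0.06,0.052,0.006],"yaw": -0.28},{"fingers": -1,"offset": [-0.085,0.073,0.009],"yaw": -0.42},{"fingers": -1,"offset": [-0.103,0.088,0.012],"yaw": -0.56},{"fingers": -1,"offset": [-0.11,0.094,0.012],"yaw": -0.67}]}}

```text
t: 5.3
position: [0.5974, -0.1233, 0.1606]
tcp_rot: [0.002, 0.54, 0.842, 0.002]
ft_force: [-0.4, -0.0, -1.0]
width: 0.33
```

```bash
python3 - <<'E'
from h import *
import pickle
capture("wrist");c=capture("wrist");pickle.dump(c,open("w4.pkl","wb"))
t=capture("top");pickle.dump(t,open("t4.pkl","wb"))
cv2.imwrite("pics/w4.png",c["frame"])
plan([.597,-.1217,.16],114.5)
print(proj(c,[.597,-.1217,.0215]),proj(c,[.597,-.1217,.062]))
E
```

```text
t 5.45 pos [ 0.597  -0.1215  0.1609] toolx 114.19 tilt 0.28 off [-0.0002 -0.      0.0009] yaw -0.0054 F [-0.6  0.9 -1. ] w 31.0
[318.6998053  191.54185971] [318.87533819 206.72645068]
```

View pics/w4.png

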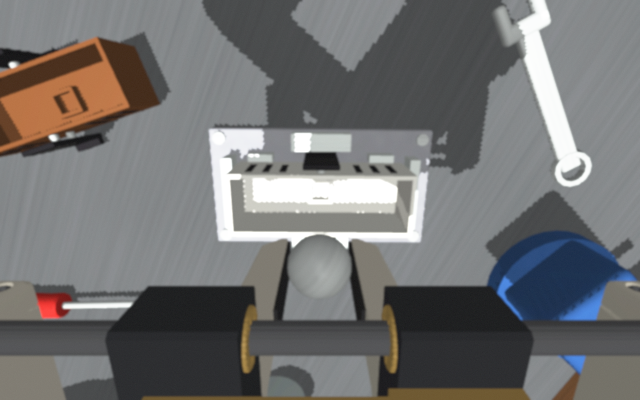

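```bash
python3 - <<'E'
from h import *
import pickle
c=pickle.load(open("w4.pkl","rb"));f=c["frame"][122:248,205:435]
g=(255*(f/255.)**1.8).astype(np.uint8)
o=cv2.resize(g,None,fx=3.4,fy=3.4,interpolation=cv2.INTER_CUBIC);print(o.shape)
cv2.imwrite("pics/w4c.png",o)
R0=R.from_euler("z",24.5,degrees=True).as_matrix()
C=np.array([.597,-.1217,0])
for p in [(.07,.024,.062),(-.07,.024,.062),(-.07,-.024,.062),(.07,-.024,.062),(.095,.052,.012),(-.095,.052,.012),(.0095,.0095,.0215),(-.0095,-.0095,.0215)]:
    q=proj(c,C+R0@np.array(p));print(p,((q-[205,122])*3.4+1.2).round(1))
E
```

```text
(428, 782, 3)
(0.07, 0.024, 0.062) [716.6 185.2]
(-0.07, 0.024, 0.062) [ 60.8 180.4]
(-0.07, -0.024, 0.062) [ 77.1 388. ]
(0.07, -0.024, 0.062) [696.9 391.7]
(0.095, 0.052, 0.012) [772.2  28.3]
(-0.095, 0.052, 0.012) [ 4.8 22.1]
(0.0095, 0.0095, 0.0215) [426.  201.5]
(-0.0095, -0.0095, 0.0215) [350.3 273.1]
```

View pics/w4c.png

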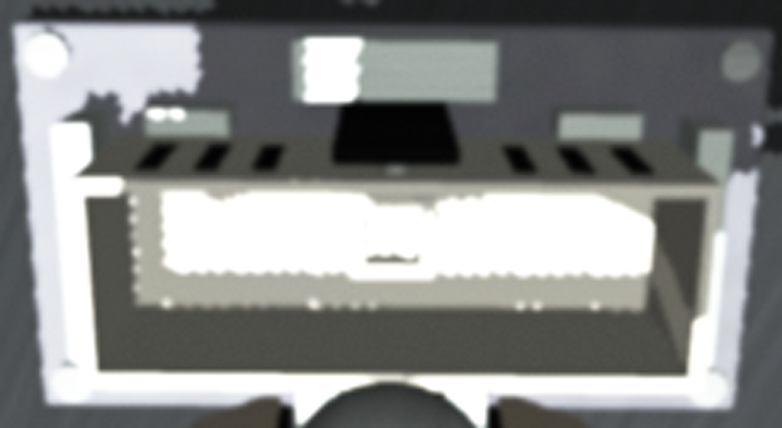

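The wrist view shows the latched carrier square to the jaws. Its inner rim spans (85–708, 195–371) in the crop, with the seat at about (392,235). That is 1 mm or less further along +x than I estimated, so I'll correct by 1 mm and descend.

```bash
python3 - <<'E'
from h import *
import pickle
c=pickle.load(open("w4.pkl","rb"))
print(proj(c,[.597,-.1215,.1511]))
plan([.598,-.1213,.055],114.5)
E
```

```text
[319.71573696 264.35293891]
t 5.45 pos [ 0.597  -0.1215  0.1609] toolx 114.19 tilt 0.28 off [-1.000e-04  5.000e-04  1.059e-01] yaw -0.0054 F [-0.6  0.9 -1. ] w 31.0
```

>>> {"op": "step_arm", "data": {"steps": [{"fingers": -1,"offset": [0,0.001,0.02],"yaw": -0.005},{"fingers": -1,"offset": [0,0.001,0.045],"yaw": -0.005},{"fingers": -1,"offset": [0,0.001,0.07],"yaw": -0.005},{"fingers": -1,"offset": [0,0.0005,0.09],"yaw": -0.005},{"fingers": -1,"offset": [0,0.0005,0.106],"yaw": -0.005}]}}

```text
t: 5.95
position: [0.5976, -0.1203, 0.0542]
tcp_rot: [0.002, 0.542, 0.84, 0.002]
ft_force: [0.3, 0.3, -1.0]
width: 0.333
```

>>> {"op": "step_arm", "data": {"steps": [{"fingers": -1,"offset": [0,0,0.001],"yaw": 0},{"fingers": -1,"offset": [0,0,0.001],"yaw": 0},{"fingers": -1,"offset": [0,0,0.001],"yaw": 0},{"fingers": -1,"offset": [0,0,0.001],"yaw": 0},{"fingers": -1,"offset": [0,0,0.001],"yaw": 0}]}}

```text
t: 6.45
position: [0.5978, -0.1204, 0.054]
tcp_rot: [0.002, 0.542, 0.84, 0.002]
ft_force: [-0.1, 0.0, -1.6]
width: 0.335
```

```bash
python3 - <<'E'
from h import *
c=capture("wrist");cv2.imwrite("pics/w5.png",cv2.resize(c["frame"][150:400,160:480],None,fx=2,fy=2))
plan([.598,-.1213,.0455],114.5)
E
```

```text
t 6.5 pos [ 0.5978 -0.1204  0.0538] toolx 114.33 tilt 0.32 off [-0.0009 -0.0002  0.0083] yaw -0.003 F [ 0.1 -1.  -1.5] w 30.6
```

View pics/w5.png

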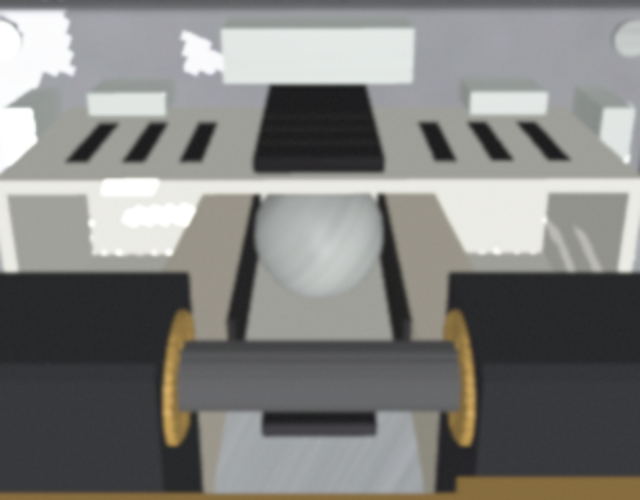

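The ball is in the trough, in line with the catch at x = 319 in both. I'll lower it slowly to contact.

>>> {"op": "step_arm", "data": {"steps": [{"fingers": -1,"offset": [-0.0009,0,0.003],"yaw": 0},{"fingers": -1,"offset": [-0.0009,0,0.005],"yaw": 0},{"fingers": -1,"offset": [-0.0009,0,0.0065],"yaw": 0},{"fingers": -1,"offset": [-0.0009,0,0.0075],"yaw": 0},{"fingers": -1,"offset": [-0.0009,0,0.008],"yaw": 0}]}}

```text
t: 7.0
position: [0.5981, -0.1212, 0.0456]
tcp_rot: [0.002, 0.542, 0.84, 0.002]
ft_force: [-0.3, -0.1, -1.1]
width: 0.332
```

>>> {"op": "step_arm", "data": {"steps": [{"fingers": -1,"offset": [0,0,0.0002],"yaw": 0},{"fingers": -1,"offset": [0,0,0.0004],"yaw": 0},{"fingers": -1,"offset": [0,0,0.0006],"yaw": 0},{"fingers": -1,"offset": [0,0,0.0008],"yaw": 0},{"fingers": -1,"offset": [0,0,0.0008],"yaw": 0}]}}

```text
t: 7.5
position: [0.5983, -0.1213, 0.0452]
tcp_rot: [0.002, 0.542, 0.84, 0.002]
ft_force: [-1.6, -1.2, 3.5]
width: 0.333
```

>>> {"op": "step_arm", "data": {"steps": [{"fingers": -1,"offset": [0,0,0.0004],"yaw": 0},{"fingers": -1,"offset": [0,0,0.0004],"yaw": 0},{"fingers": -1,"offset": [0,0,0.0004],"yaw": 0},{"fingers": -1,"offset": [0,0,0.0004],"yaw": 0},{"fingers": -1,"offset": [0,0,0.0004],"yaw": 0}]}}

```text
t: 8.0
position: [0.5984, -0.1214, 0.045]
tcp_rot: [0.002, 0.542, 0.84, 0.002]
ft_force: [-2.2, -0.0, 6.4]
width: 0.326
```

```bash
python3 -c "
from h import *
plan([.598,-.1213,.0455],114.5)"
```

```text
t 8.0 pos [ 0.5984 -0.1214  0.045 ] toolx 114.33 tilt 0.34 off [ 0.0003 -0.0003 -0.0005] yaw -0.003 F [-2.2 -0.   6.4] w 30.3
```

There is firm contact at the expected height: ball centre about 35 mm, 6 N upward. I'll open gently.

>>> {"op": "step_arm", "data": {"steps": [{"fingers": -0.25,"offset": [0,0,0],"yaw": 0},{"fingers": -0.15,"offset": [0,0,0],"yaw": 0},{"fingers": -0.05,"offset": [0,0,0],"yaw": 0},{"fingers": 0.1,"offset": [0,0,0],"yaw": 0},{"fingers": 0.2,"offset": [0,0,0],"yaw": 0}]}}

```text
t: 8.5
position: [0.5984, -0.1214, 0.0449]
tcp_rot: [0.002, 0.542, 0.84, 0.002]
ft_force: [0.1, -0.1, -0.2]
width: 0.577
```

>>> {"op": "step_arm", "data": {"steps": [{"fingers": 0.2,"offset": [0,0,0],"yaw": 0},{"fingers": 0.2,"offset": [0,0,-0.005],"yaw": 0},{"fingers": 0.2,"offset": [0,0,-0.02],"yaw": 0},{"fingers": 0.2,"offset": [0,0,-0.05],"yaw": 0},{"fingers": 0.2,"offset": [0,0,-0.085],"yaw": 0}]}}

```text
t: 9.0
position: [0.5975, -0.1213, 0.1313]
tcp_rot: [0.002, 0.542, 0.84, 0.002]
ft_force: [-0.8, 0.9, -0.5]
width: 0.599
```

```bash
python3 - <<'E'
from h import *
plan([.598,-.1213,.15],24.5)
c=capture("wrist");cv2.imwrite("pics/w6.png",cv2.resize(c["frame"][100:280,180:460],None,fx=2.8,fy=2.8,interpolation=cv2.INTER_CUBIC))
print((proj(c,[.598,-.1213,.035])-[180,100])*2.8)
E
```

```text
t 9.0 pos [ 0.5975 -0.1213  0.1313] toolx 114.33 tilt 0.28 off [-0.0002  0.0006 -0.0187] yaw 1.5678 F [-0.8  0.9 -0.5] w 55.7
[389.89887216 309.2257323 ]
```

View pics/w6.png

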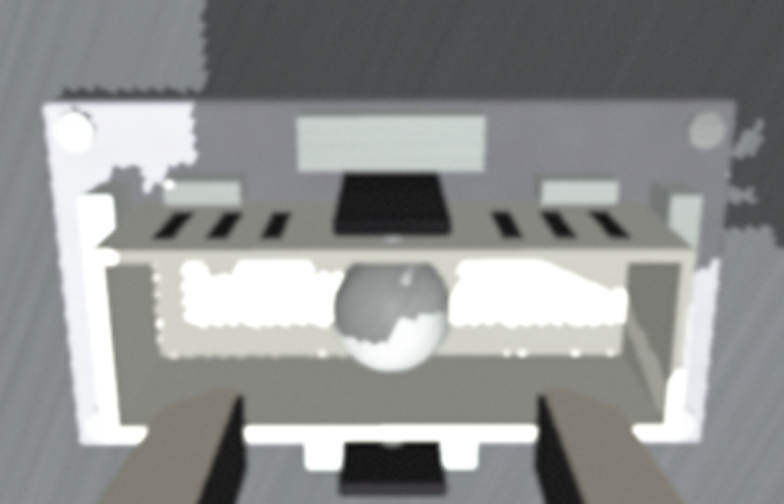

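The ball sits in the seat at crop (391,313), with (390,309) predicted. Next I'll turn 90° with the jaws fully open.

>>> {"op": "step_arm", "data": {"steps": [{"fingers": 1,"offset": [0,0.0006,-0.02],"yaw": 0.14},{"fingers": 1,"offset": [0,0.0006,-0.02],"yaw": 0.28},{"fingers": 1,"offset": [0,0.0006,-0.02],"yaw": 0.42},{"fingers": 1,"offset": [0,0.0006,-0.02],"yaw": 0.56},{"fingers": 1,"offset": [0,0.0006,-0.02],"yaw": 0.7}]}}

```text
t: 9.55
position: [0.6, -0.1216, 0.16]
tcp_rot: [0.005, 0.799, 0.601, 0.005]
ft_force: [0.1, -0.7, 0.9]
width: 0.969
```

>>> {"op": "step_arm", "data": {"steps": [{"fingers": 1,"offset": [0,0,0],"yaw": 0.14},{"fingers": 1,"offset": [0,0,0],"yaw": 0.28},{"fingers": 1,"offset": [0,0,0],"yaw": 0.42},{"fingers": 1,"offset": [0,0,0],"yaw": 0.56},{"fingers": 1,"offset": [0,0,0],"yaw": 0.7}]}}

```text
t: 10.05
position: [0.6001, -0.1216, 0.1613]
tcp_rot: [0.003, 0.958, 0.288, 0.007]
ft_force: [0.8, 0.0, -0.8]
width: 1.001
```

```bash
python3 -c "
from h import *
plan([.598,-.1213,.063],24.5)"
```

```text
t 10.05 pos [ 0.6001 -0.1216  0.1613] toolx 33.46 tilt 0.86 off [-0.0027 -0.0024  0.0983] yaw 0.1564 F [ 0.8  0.  -0.8] w 93.1
```

>>> {"op": "step_arm", "data": {"steps": [{"fingers": 1,"offset": [-0.0013,-0.0012,0.0],"yaw": 0.08},{"fingers": 1,"offset": [-0.0013,-0.0012,0.005],"yaw": 0.156},{"fingers": 1,"offset": [-0.0013,-0.0012,0.01],"yaw": 0.156},{"fingers": 1,"offset": [-0.0013,-0.0012,0.015],"yaw": 0.156},{"fingers": 1,"offset": [-0.0013,-0.0012,0.02],"yaw": 0.156}]}}

```text
t: 10.55
position: [0.5987, -0.1214, 0.1412]
tcp_rot: [0.002, 0.977, 0.213, 0.007]
ft_force: [-0.2, 0.4, -0.2]
width: 0.999
```

```bash
python3 - <<'E'
from h import *
import pickle
capture("wrist");c=capture("wrist");pickle.dump(c,open("w7.pkl","wb"))
plan([.598,-.1213,.063],24.5)
M=rot(get_state()).as_matrix();print(M.round(4))
cv2.imwrite("pics/w7.png",cv2.resize(c["frame"][100:360,160:480],None,fx=2.3,fy=2.3,interpolation=cv2.INTER_CUBIC))
for p in [(0,.034,.073),(0,-.034,.073),(0,0,.035)]:
    q=np.array([.598,-.1213,0])+R.from_euler("z",24.5,degrees=True).apply(p);print((proj(c,q)-[160,100])*2.3)
E
```

```text
t 10.65 pos [ 0.5984 -0.1213  0.1405] toolx 24.58 tilt 0.8 off [-0.0013 -0.0007  0.0775] yaw 0.0015 F [-0.4  0.6 -1.5] w 93.0
[[ 0.9093  0.4159  0.0138]
 [ 0.416  -0.9094 -0.0013]
 [ 0.012   0.0069 -0.9999]]
[245.6734139  290.08722788]
[482.49959212 289.97427238]
[363.66096474 248.47491652]
```

View pics/w7.png

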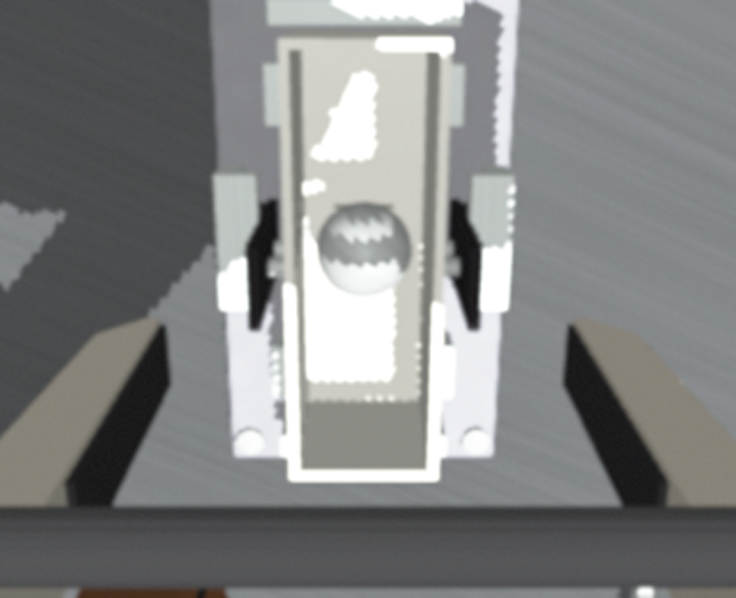

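The ball is at (364,248) and the catches are symmetric at about x = 247 and 480, as predicted. I'll descend to pinch.

>>> {"op": "step_arm", "data": {"steps": [{"fingers": 1,"offset": [-0.0005,-0.0003,0.02],"yaw": 0},{"fingers": 1,"offset": [-0.0008,-0.0005,0.04],"yaw": 0},{"fingers": 1,"offset": [-0.001,-0.0006,0.058],"yaw": 0},{"fingers": 1,"offset": [-0.0013,-0.0007,0.072],"yaw": 0},{"fingers": 1,"offset": [-0.0013,-0.0007,0.0775],"yaw": 0}]}}

```text
t: 11.15
position: [0.5975, -0.1212, 0.0616]
tcp_rot: [0.002, 0.977, 0.213, 0.006]
ft_force: [-0.4, -0.6, 0.4]
width: 1.0
```

>>> {"op": "step_arm", "data": {"steps": [{"fingers": 0.6,"offset": [0,0,0],"yaw": 0},{"fingers": 0.5,"offset": [0,0,0],"yaw": 0},{"fingers": 0.45,"offset": [0,0,0],"yaw": 0},{"fingers": 0.4,"offset": [0,0,0],"yaw": 0},{"fingers": 0.3,"offset": [0,0,0],"yaw": 0}], "squeeze": 30}}

```text
t: 11.65
position: [0.5979, -0.1213, 0.0624]
tcp_rot: [0.002, 0.977, 0.213, 0.006]
ft_force: [-0.3, 1.0, 4.5]
width: 0.674
```

>>> {"op": "step_arm", "data": {"steps": [{"fingers": 0,"offset": [0,0,0],"yaw": 0},{"fingers": -0.5,"offset": [0,0,0],"yaw": 0},{"fingers": -1,"offset": [0,0,0],"yaw": 0},{"fingers": -1,"offset": [0,0,0],"yaw": 0},{"fingers": -1,"offset": [0,0,0],"yaw": 0}]}}

```text
t: 12.15
position: [0.5979, -0.1213, 0.0625]
tcp_rot: [0.002, 0.977, 0.213, 0.006]
ft_force: [-1.8, 0.1, 1.3]
width: 0.587
```

```bash
python3 -c "
from h import *
plan([.598,-.1213,.163],24.5)"
```

```text
t 12.15 pos [ 0.5979 -0.1213  0.0625] toolx 24.61 tilt 0.77 off [ 0.0013  0.0007 -0.1005] yaw 0.0019 F [-1.8  0.1  1.3] w 54.5
```

Both catches are fully pressed (55 mm). I'll lift slowly, straight up.

>>> {"op": "step_arm", "data": {"steps": [{"fingers": -1,"offset": [0,0,-0.001],"yaw": 0},{"fingers": -1,"offset": [0,0,-0.003],"yaw": 0},{"fingers": -1,"offset": [0,0,-0.006],"yaw": 0},{"fingers": -1,"offset": [0,0,-0.01],"yaw": 0},{"fingers": -1,"offset": [0,0,-0.014],"yaw": 0}]}}

```text
t: 12.65
position: [0.5977, -0.1213, 0.0768]
tcp_rot: [0.002, 0.977, 0.213, 0.006]
ft_force: [-0.8, -0.5, -3.5]
width: 0.585
```

```bash
python3 -c "
from h import *
plan([.5979,-.1213,.1625],24.5)"
```

```text
t 12.65 pos [ 0.5977 -0.1213  0.0768] toolx 24.6 tilt 0.77 off [ 0.0012  0.0007 -0.0857] yaw 0.0018 F [-0.8 -0.5 -3.5] w 54.4
```

Force is −3.5 N, which is about the weight of carrier plus ball, so it is free. I'll continue lifting.

>>> {"op": "step_arm", "data": {"steps": [{"fingers": -1,"offset": [0.0002,0.0001,-0.006],"yaw": 0},{"fingers": -1,"offset": [0.0003,0.0002,-0.014],"yaw": 0},{"fingers": -1,"offset": [0.0004,0.0002,-0.024],"yaw": 0},{"fingers": -1,"offset": [0.0005,0.0003,-0.034],"yaw": 0},{"fingers": -1,"offset": [0.0006,0.0004,-0.043],"yaw": 0}]}}

```text
t: 13.15
position: [0.598, -0.1214, 0.1211]
tcp_rot: [0.002, 0.977, 0.213, 0.007]
ft_force: [-0.4, 0.6, -3.4]
width: 0.581
```

>>> {"op": "step_arm", "data": {"steps": [{"fingers": -1,"offset": [0.0001,0.0001,-0.01],"yaw": 0},{"fingers": -1,"offset": [0.0003,0.0002,-0.02],"yaw": 0},{"fingers": -1,"offset": [0.0004,0.0002,-0.03],"yaw": 0},{"fingers": -1,"offset": [0.0005,0.0003,-0.038],"yaw": 0},{"fingers": -1,"offset": [0.0006,0.0003,-0.0425],"yaw": 0}]}}

```text
t: 13.65
position: [0.5982, -0.1214, 0.1646]
tcp_rot: [0.002, 0.977, 0.213, 0.007]
ft_force: [0.3, -0.2, -3.2]
width: 0.585
```

>>> {"op": "step_arm", "data": {"steps": [{"fingers": -1,"offset": [0,0,0],"yaw": 0},{"fingers": -1,"offset": [0,0,0],"yaw": 0},{"fingers": -1,"offset": [0,0,0],"yaw": 0},{"fingers": -1,"offset": [0,0,0],"yaw": 0},{"fingers": -1,"offset": [0,0,0],"yaw": 0}]}}

```text
t: 14.15
position: [0.5981, -0.1214, 0.1643]
tcp_rot: [0.002, 0.977, 0.213, 0.007]
ft_force: [1.2, -0.2, -3.6]
width: 0.583
```

```bash
python3 - <<'E'
from h import *
plan([.5979,-.1213,.1625],24.5)
print(abs(get_state()["qd"]).max())
w=capture("wrist")["frame"][80:360,160:480];s=capture("scene")["frame"][110:250,200:360]
cv2.imwrite("pics/fin.png",np.hstack([cv2.resize(w,(400,350)),cv2.resize(s,(400,350))]))
E
```

```text
t 14.15 pos [ 0.5981 -0.1214  0.1643] toolx 24.61 tilt 0.83 off [-0.0002 -0.0002  0.0018] yaw 0.0019 F [ 1.2 -0.2 -3.6] w 54.3
0.002120541189026736
```

View pics/fin.png

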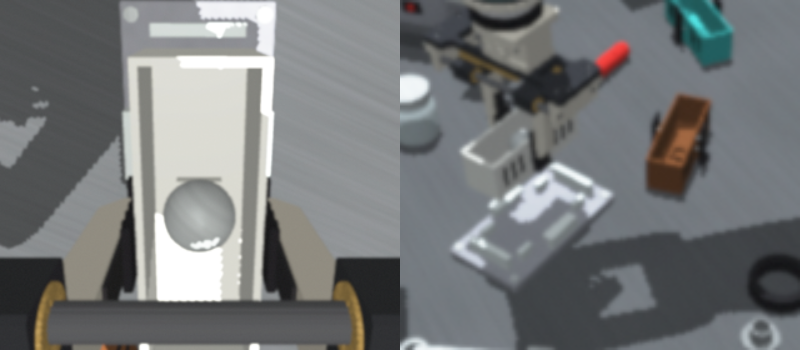

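The carrier hangs level above the empty dock with the ball seated at (200,215) in the wrist half of the picture, and both catches are pinched. It has lifted about 102 mm and is still, so I'll hand in.

```bash
python3 -c "
from h import *
print(sign_off())"
```

```text
the job is handed in; nothing more can be done
None
```

The job is done and handed in at about 14 s of the 54 s allowed; no verdict was reported.

- **Ball:** I lowered it into the carrier's seat while the carrier was still latched. It made about 6 N of contact at the expected height before I let go. The wrist view then showed it within about 2 pixels of the seat's predicted position.
- **Carrier:** I pinched both catches fully in, to a measured 55 mm opening against 56 nominal, and lifted straight up. It finished about 102 mm above its seat.
- **Last checks:** the final picture showed the ball in its seat, both catches pinched and the dock empty below. The arm was still, and the wrist carried −3.6 N, about the weight of carrier plus ball.
- **Small disagreement:** the tool was tilted about 0.8° from vertical, which these moves cannot correct, so the carrier is level only to about that.
- **Other objects:** I did not touch any of them. The final picture covers only part of the bench, and I took no last full-bench picture.

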